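# Fit a guard column in its clamp and set the clamp screw

### The arm

A 6-joint arm with a two-finger parallel gripper is mounted at the origin on the work surface. World frame = base frame: x ahead of the robot, y to its left, z up, the work surface at z = 0. Lengths are in mm, angles in rad, forces in N, time in s.
With the tool pointing down it reaches from about 400 to 925 mm from the base axis. Payload 12.5 kg.
Tool frame: the origin (TCP) lies between the finger pads, 19 mm behind the fingertips; this is the grasp point; z points along the fingers, y is the line along which they close (so a half turn about z gives the same grasp; the last joint's range is limited). The gripper opens to 95 mm and grips with 3 to 60 N. Pads are 20 mm wide; open, the fingers measure 119 mm over their backs; the gripper's body (75 mm by 180 mm) begins 59 mm behind the grasp point.
Start: joints at [1.175, 0.491, 1.559, -0, 1.092, -0.106], TCP at [178.582, 598.96, 233.461] pointing down, gripper open.
Joint ranges: [-3.1, 3.1], [-0.84, 2.19], [0.05, 2.79], [-1.13, 4.28], [0.06, 2.93], [-2.69, 2.69]. Speed limits (rad/s): [2.22, 2.22, 2.79, 3.14, 3.14, 3.14].

### API

Orientations are given as [roll, pitch, yaw] about the fixed x, y, z axes, in that order (R = Rz(yaw) Ry(pitch) Rx(roll)).
In Python, from cell import state, read_camera, camera_info, env gives the robot as it stands.
- The arm moves only by the tool move_arm, never from a script. Its argument "commands" is a list of rows, each a list of 3 entries, a list of its own where there are three numbers: the shift along the world's x, y, z in cm, then the turn, a rotation vector about the world's x, y, z in degrees, then the opening, from 0 (shut) to 1 (fully open). A call has 1 to 10 rows; each row shifts and turns the commanded pose from where the row before left it; what a row does not reach is not made up. A row lasts 1/10 s, in which the tool goes at most 50 mm and 8.59 degrees, less where a joint would pass 70% of its speed; a pose out of reach is approached as far as the arm can. A call with a gripper value outside its range is refused whole. The fingers move at their own pace and stop on an object; the grip force is fixed at half the most. Time passes only in rows, so rows that do not move let the fingers close. It gives the time, the measured TCP pose, the force, the opening and the grip force at its end, in the units of the state.
- state(): the state, without advancing time (a new reading comes with each control period).
- read_camera(name): name is "scene" or "top" or "wrist"; returns the picture (384x512x3 uint8, blue, green, red); there is no depth.
- camera_info(name): a dict with "K" (3x3 intrinsics, pixels), "cam_to_world" (4x4, takes a point from camera to world coordinates). Camera axes: x right, y down, z forward; pixel columns grow to the right and rows downward; lengths in mm; the calibration is good to about 2 mm. A picture is of the moment at which its call begins: read the wrist's pose just before it. camera_info takes no time and is no camera call; for the wrist camera it gives the pose at the moment of the call.
- env.job_done(): hands the job in; it is judged then, once.
The state is a dict: "t": time; "joints": joint angles; "qvel": joint speeds; "tau": joint torques, N m; "eef_pos": TCP position; "tcp_rot": TCP orientation; "ft_force": force on the tool from outside, world axes, zero at the start; "moment": the same for the moment, N m; "opening": opening from 0.0 (shut) to 1.0 (fully open); "grip_force": force on a finger pad.
Only numpy, scipy, OpenCV 4.12 (cv2) and the standard library are available. Lean on these libraries where they do the work, as an engineer would, in place of code of your own. Each camera call takes 0.05 s, during which the arm holds its last target. There are 200 camera calls.

### The job

Take the blue-ended steel column out of the tray of fittings and lay it in the two V supports of the blue clamp. Then turn the clamp's red thumbscrew clockwise until it seats, and from there back it off a quarter turn. Finish while still holding the thumbscrew there, with the column lying in its supports; leave the other fittings in the tray and the spanner, flask and gauge where they are.

Things in the scene. Friction and masses are not known exactly. Their poses are not given: they have to be found in the camera images.
- column: the column to fit: a steel tube 16 mm in diameter with a blue hexagonal fitting at each end (20 mm across flats, 23 mm across corners, each 20 mm long), 120 mm long over all, 80 mm of bare tube between the fittings, 0.16 kg (varies). Origin at its middle on the axis; x along the tube; both ends alike. It lies in the tray with its axis 10 mm above the tray's inner floor.
- tray: fixed grey open tray, 300 (x) x 250 (y) x 32 mm high, walls and floor 4 mm thick. Origin at the centre of its underside, on the bench. The column lies roughly along its y, on its -x or its +x side; the spare column lies on the other side and the small fittings between them.
- clamp: fixed column clamp: aluminium base plate 290 x 100 x 12 mm with, along its +x: blue end stop, two grey V supports, sliding steel jaw, blue screw housing (x 55 to 125 mm, top 52 mm high). Origin under the plate on the bench, on the clamp's long axis x (plate from -150 to +140 mm), z up. The thumbscrew's axis is at x = 85 mm.
- cradle (a point): middle of the laid-in column's axis: x = -65 mm in the clamp, 40 mm above the bench, x along the clamp's x. The V supports (90 degrees, open upward) are 10 mm wide, centred 30 mm to each side of it along x; they catch a tube up to 14 mm off sideways; arms reach 8 mm above it. Between them 50 mm is free for the fingers, down to the plate 28 mm below.
- stop_face (a point): centre of the end stop's face, 60.4 mm from the cradle point on its -x side. Above 48 mm height the face slopes outward at 45 degrees to guide the column in; top at 59 mm.
- jaw_face (a point): centre of the sliding jaw's face, on the cradle's +x side; shaped like the stop. It is 60.4 mm from the cradle point with the screw seated, 2 mm more for each rad the screw is open, so the column has a few mm of play lengthwise and is never squeezed.
- thumbscrew (a joint): angle in rad by which the thumbscrew is open: 0 = seated on its hard stop; it grows counter-clockwise seen from above, up to 3.6; starts between 1.7 and 2.8. A quarter turn off the seat reads 1.57. Closing moves the jaw in by 2 mm per rad. Friction (about 0.06 N m) holds it where it is left. It does not rise or sink.
- wing: the red grip of the thumbscrew: an upright bar 42 mm long (its x), 14 mm thick (its y), 36 mm high, on a black hub 18 mm across; a white mark on top shows its +x end. Origin on the vertical screw axis under the hub, 65 mm above the bench; the bar spans 71 to 107 mm above the bench. At seat its x points along the clamp's x.
- screw_axis (a point): fixed point on the thumbscrew's axis 92 mm above the bench (15 mm below the bar's top): a good height for the TCP; lower than 88 mm the fingertips near the steel boss (30 mm across, top 62 mm high).
- spare: a bystander in the tray: a similar column 100 mm long with red ends. Origin at its middle on the axis, x along it.
- nut: a bystander in the tray: brass hexagonal nut, 26 mm wide, 22 mm high. Origin under it.
- tee: a bystander in the tray: steel tee 30 x 14 x 24 mm high. Origin under it.
- plug: a bystander in the tray: green plug 24 mm in diameter, 20 mm high. Origin under it.
- spanner: a bystander on the bench beyond tray and clamp: spanner lying flat.
- flask: a bystander on the bench: amber flask 48 mm in diameter, 100 mm high. Origin under it.
- gauge: a bystander on the bench: round pressure gauge lying on its back, 62 mm in diameter, 26 mm high. Origin under it.
Mind the look-alikes: they are no part of the job. What is shaped like the column but purple is not meant.

How it is judged (in metres and radians):
On the way, in this order (a step that is already met when the one before it is completed fails the run):
1. the blue-ended column is lifted clear of the tray (z of column in the frame of tray above 0.06 m), for 0.1 s.
2. the column lies in the V supports between stop and jaw, let go (x of column in the frame of cradle between -0.009 and 0.009 m and y of column in the frame of cradle between -0.004 and 0.004 m and z of column in the frame of cradle between -0.003 and 0.004 m and angle between the x axis of column and the x axis of cradle, either way round below 0.08 rad and contact force between the fingers and column below 0.2 N and linear speed of column below 0.03 m/s), for 0.2 s.
3. the thumbscrew is turned home (within 0.07 rad of its stop) with the column in place (x of column in the frame of cradle between -0.009 and 0.009 m and y of column in the frame of cradle between -0.004 and 0.004 m and z of column in the frame of cradle between -0.003 and 0.004 m and angle between the x axis of column and the x axis of cradle, either way round below 0.08 rad and value of joint thumbscrew below 0.07 rad), for 0.15 s.
At the end, for the whole second after the job is handed in: the thumbscrew, seated before, stands a quarter turn off its seat (1.57 rad +-0.28), at rest, its bar still gripped (over 2 N); the column rests in both V supports: axis within 4 mm sideways, -3 to +4 mm in height, 9 mm lengthwise and 0.08 rad of the cradle (value of joint thumbscrew between 1.29 and 1.85 rad and velocity of joint thumbscrew between -0.1 and 0.1 rad/s and contact force between the fingers and wing above 2 N and x of column in the frame of cradle between -0.009 and 0.009 m and y of column in the frame of cradle between -0.004 and 0.004 m and z of column in the frame of cradle between -0.003 and 0.004 m and angle between the x axis of column and the x axis of cradle, either way round below 0.08 rad and linear speed of column below 0.02 m/s); the arm keeps its last pose, push and grip.
It fails at once if another fitting is taken or pushed out of the tray (z of any of spare, nut, tee, plug in the frame of tray above 0.06 m or x of any of spare, nut, tee, plug in the frame of tray above 0.15 m or x of any of spare, nut, tee, plug in the frame of tray below -0.15 m or y of any of spare, nut, tee, plug in the frame of tray above 0.125 m or y of any of spare, nut, tee, plug in the frame of tray below -0.125 m).
It fails at once if the spanner, flask or gauge is moved by more than 25 mm (distance of any of spanner, flask, gauge from where it was at the start of the episode above 0.025 m).
It also fails if it takes over 67 s, if anything falls off the work surface, if the arm or the gripper's body presses on something with over 40 N, if the wrist force passes 120 N, or if a joint passes its speed limit or range.

## Working session

There is one attempt and no reset: what is moved stays moved. The work goes in short steps, Python scripts to look and compute and a tool call to move; the robot and the scene stay as the last step left them, time stands still between calls to the robot, and variables do not carry over. Pictures are saved under pics/ and viewed, at most 10 in all, crops included, and the job is handed in when it is done.

Besides the shell and the picture viewer there is one more tool, called after "Call:" in YAML: its name, and indented under it one key for each argument. move_arm: Moves the arm, as the interface text tells. Its arguments: {"type":"object","properties":{"commands":{"type":"array"}},"required":["commands"]}

```bash
mkdir -p pics
python3 - <<'E'
from cell import state, read_camera, camera_info, env
import cv2,numpy as np
s=state();print(s)
a=read_camera("top");b=read_camera("scene")
cv2.imwrite("pics/top.png",a);cv2.imwrite("pics/scene.png",b)
for n in("top","scene"):
  c=camera_info(n);print(n,np.round(c["K"],1).tolist(),np.round(c["cam_to_world"],3).tolist())
E
```

```text
{'t': 0.0, 'joints': array([ 1.17535908e+00,  4.91616860e-01,  1.55951279e+00,  3.57300256e-06,
        1.09167804e+00, -1.05614315e-01]), 'qvel': array([-0.0003686 ,  0.0009351 ,  0.00119284, -0.00064305, -0.00078541,
        0.0006784 ]), 'tau': array([ 2.63574839e-03, -6.12655163e+01, -2.58179337e+01,  6.93340902e-02,
        4.82599635e-02, -9.61298156e-05]), 'eef_pos': array([178.50489547, 598.71011457, 232.80432539]), 'tcp_rot': array([-3.14038473e+00, -1.31237277e-04,  2.85176800e+00]), 'ft_force': array([ 0.80204035,  0.44695191, -0.22140005]), 'moment': array([-0.02450076, -0.00085461, -0.04616144]), 'grip_force': 0.0, 'opening': 0.9991431682301427}
top [[359.0, 0.0, 251.9], [0.0, 359.0, 187.7], [0.0, 0.0, 1.0]] [[-0.038, -0.978, 0.204, 412.515], [-0.999, 0.038, -0.005, -73.226], [-0.003, -0.204, -0.979, 942.09], [0.0, 0.0, 0.0, 1.0]]
scene [[432.6, 0.0, 253.0], [0.0, 432.6, 194.6], [0.0, 0.0, 1.0]] [[0.646, 0.457, -0.611, 1262.556], [0.763, -0.386, 0.518, -616.155], [0.001, -0.801, -0.598, 733.348], [0.0, 0.0, 0.0, 1.0]]
```

View pics/top.png

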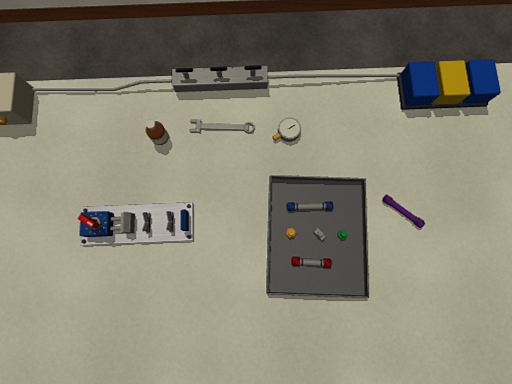

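View pics/scene.png

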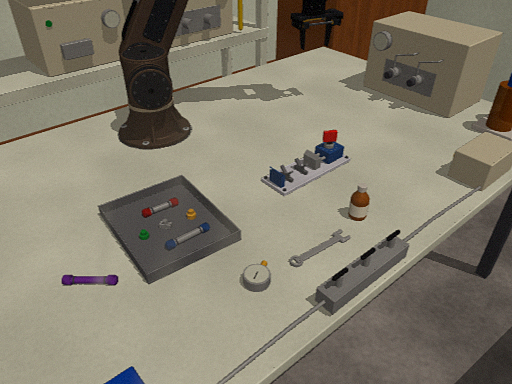

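Top view: blue-ended column at (310,206), red spare at (312,263), purple look-alike on the bench at (404,211), blue parts of the clamp at (95,222) and (186,220), and blue boxes at (450,80). I choose (310,206), which is in the tray with blue ends. Next I measure it and check a crop.

```bash
cat > h.py <<'E'
import cv2,numpy as np
from cell import state, read_camera, camera_info, env
def ray(ci,uv):
    T=np.array(ci["cam_to_world"]);d=T[:3,:3]@np.linalg.inv(ci["K"])@[uv[0],uv[1],1.];return T[:3,3],d
def onz(ci,uv,z):
    o,d=ray(ci,uv);return o+d*(z-o[2])/d[2]
def mask(im,lo,hi): return cv2.inRange(cv2.cvtColor(im,cv2.COLOR_BGR2HSV),lo,hi)
def blobs(m,amin=15):
    n,l,s,c=cv2.connectedComponentsWithStats(m);return [(s[i,4],c[i],s[i,:4],l==i) for i in range(1,n) if s[i,4]>=amin]
BLUE=((100,110,40),(125,255,255));RED=((0,150,80),(6,255,255))
E
python3 - <<'E'
from h import *
for n in("top","scene"):
  im=cv2.imread(f"pics/{n}.png");ci=camera_info(n)
  for nm,c,z in(("blue",BLUE,16),("red",RED,16)):
    for a,p,bb,_ in blobs(mask(im,*c)): print(n,nm,a,p.round(1),bb,onz(ci,p,z).round(1))
ci=camera_info("top");im=cv2.imread("pics/top.png")
# plate outline: bright low-sat pixels
g=cv2.inRange(im[190:260,70:205],(150,150,150),(255,255,255))
for a,p,bb,m in blobs(g,60): print("bright",a,p+[70,190],bb)
cr=np.hstack([cv2.resize(im[190:260,70:205],None,fx=4,fy=4,interpolation=2),cv2.resize(im[190:260,268:333],None,fx=4,fy=4,interpolation=2)])
cv2.imwrite("pics/c1.png",cr)
E
```

```text
top blue 1223 [481.8  80.4] [462  59  38  44] [ 888.2 -734.2   16. ]
top blue 1410 [419.6  83.1] [401  61  39  45] [ 886.9 -559.    16. ]
top blue 58 [290.6 206.4] [287 203   8   8] [ 552.4 -176.9   16. ]
top blue 52 [329.  205.2] [325 202   8   8] [ 551.5 -276.9   16. ]
top blue 100 [183.  219.5] [181 210   5  20] [529.  103.5  16. ]
top blue 425 [ 94.9 224.4] [ 80 212  29  25] [525. 331.  16.]
top red 81 [ 85.2 220. ] [ 78 215  16  13] [537.5 356.9  16. ]
top red 42 [295.8 260.6] [292 257   8   8] [ 413.7 -181.5   16. ]
top red 42 [327.1 262.5] [324 259   8   8] [ 406.  -260.1   16. ]
scene blue 33 [510.1  81.1] [508  73   4  14] [ 619.5 1369.5   16. ]
scene blue 351 [329.8 152. ] [315 142  29  22] [514.3 339.2  16. ]
scene blue 162 [277.2 177.6] [270 168  15  19] [511.7 112.6  16. ]
scene blue 53 [204.8 226.5] [200 223  10  10] [ 553.6 -174.7   16. ]
scene blue 34 [170.4 242.6] [166 240   9   6] [ 548.7 -272.3   16. ]
scene blue 358 [126.3 377.5] [105 367  39  17] [ 797.6 -515.7   16. ]
scene red 146 [329.7 135.6] [323 130  14  12] [441.7 420.   16. ]
scene red 41 [173.9 201. ] [170 198   8   7] [ 412.6 -177.7   16. ]
scene red 49 [146.5 211.4] [142 208  10   8] [ 404.8 -257.1   16. ]
bright 1859 [150.17697687 220.66325982] [ 12  12 110  41]
bright 62 [ 89.56451613 241.59677419] [10 47 28  8]
```

View pics/c1.png

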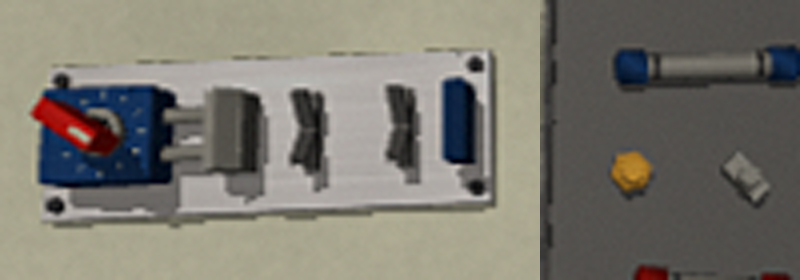

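The crop confirms it: bare tube with blue hexagonal ends. The wing's white mark is at its lower-right end, so the opening is about 2.6 rad. I move over the clamp to look with the wrist camera.

Call:
move_arm:
  commands:
    - [[3.4,-3.6,1],[0,0,-7.3],1]
    - [[3.4,-3.6,1],[0,0,-7.3],1]
    - [[3.4,-3.6,1],[0,0,-7.3],1]
    - [[3.4,-3.6,1],[0,0,-7.3],1]
    - [[3.4,-3.6,1],[0,0,-7.3],1]
    - [[3.4,-3.6,1],[0,0,-7.3],1]
    - [[3.4,-3.6,1],[0,0,-7.3],1]
    - [[3.4,-3.6,1],[0,0,-7.3],1]
    - [[3.4,-3.6,1],[0,0,-7.3],1]
    - [[3.4,-3.6,1],[0,0,-7.3],1]

```text
t: 1.1
eef_pos: [516.1, 240.9, 332.7]
tcp_rot: [-3.141, 0.0, 1.572]
ft_force: [-0.3, 1.1, 0.3]
opening: 1.0
grip_force: 0.0
```

Run:
```python
from h import *
s=state();print(s['t'],s['eef_pos'],s['tcp_rot'],s['joints'])
c=camera_info("wrist");im=read_camera("wrist");cv2.imwrite("pics/w1.png",im)
np.savez("w1.npz",K=c["K"],cam_to_world=c["cam_to_world"]);print(np.round(c["K"],1).tolist(),np.round(c["cam_to_world"],3).tolist())
```

```text
1.1 [516.09252189 240.85356704 332.71499627] [-3.14134720e+00  8.62277568e-05  1.57232046e+00] [ 3.20676207e-01  3.25611544e-01  1.55640409e+00 -5.10495647e-06
  1.25983713e+00  3.19153650e-01]
[[335.4, 0.0, 253.7], [0.0, 335.4, 199.3], [0.0, 0.0, 1.0]] [[1.0, 0.002, -0.0, 517.468], [0.002, -0.958, -0.287, 322.156], [-0.001, 0.287, -0.958, 484.439], [0.0, 0.0, 0.0, 1.0]]
```

View pics/w1.png

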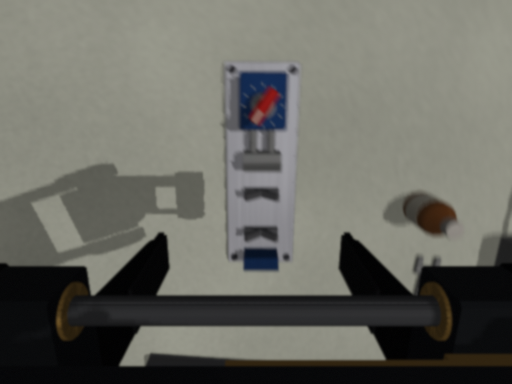

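The wrist view shows the clamp upright: plate corners near (224,64), (299,64), (293,261), the V supports at (261,194) and (261,234), the wing at (265,106) with the white mark at (256,116), and the stop at (261,259). Next I measure these.

Run:
```python
from h import *
ci=dict(np.load("w1.npz"));im=cv2.imread("pics/w1.png")
hsv=cv2.cvtColor(im,cv2.COLOR_BGR2HSV)
print("bg",hsv[150,330],"plate",hsv[175,285],hsv[215,232])
# plate: distinct hue from bench -> dist in Lab
lab=cv2.cvtColor(im,cv2.COLOR_BGR2LAB).astype(int);print(lab[150,330],lab[175,285],lab[215,232])
m=((lab[...,2]<134)).astype(np.uint8)*255;m[:55]=0;m[275:]=0;m[:,:212]=0;m[:,312:]=0
m=cv2.morphologyEx(m,cv2.MORPH_OPEN,np.ones((3,3)))
L=[];R=[]
for v in list(range(80,250,3)):
  x=np.where(m[v])[0]
  L.append(onz(ci,(x[0]-.5,v),12)[:2]);R.append(onz(ci,(x[-1]+.5,v),12)[:2])
L=np.array(L);R=np.array(R)
for n,P in(("L",L),("R",R)):
  k=np.polyfit(P[:,1],P[:,0],1);r=P[:,0]-np.polyval(k,P[:,1]);q=abs(r)<1.5
  k=np.polyfit(P[q,1],P[q,0],1);print(n,q.sum(),k[0],np.polyval(k,227))
for u in(235,262,288):
  x=np.where(m[:,u])[0];print("top edge",onz(ci,(u,x[0]-.5),12).round(1), "bot",x[-1],onz(ci,(u,x[-1]+.5),12).round(1))
# red bar top
for a,p,bb,mm in blobs(mask(im,(0,100,90),(8,255,255)),30):
  r=cv2.minAreaRect(np.argwhere(mm)[:,::-1].astype(np.float32));print("red",a,p,r,onz(ci,p,100).round(1))
for uv,z in(((261,194),44),((261,234),44)):print(onz(ci,uv,z).round(1))
# two-view blue
it=cv2.imread("pics/top.png");ct=camera_info("top")
cv2.imwrite("pics/c2.png",np.hstack([cv2.resize(im[55:275,205:315],None,fx=2.6,fy=2.6,interpolation=2),cv2.resize(m[55:275,205:315],None,fx=2.6,fy=2.6)[...,None].repeat(3,2),]))
```

```text
bg [ 33  22 139] plate [126   8 158] [128   7 139]
[147 125 134] [162 129 125] [144 129 126]
L 54 -0.00015754622298325472 474.59588791766464
R 57 0.009708636332699087 580.3881145444013
top edge [492.7 371.5  12. ] bot 262 [488.5  77.9  12. ]
top edge [528.  371.5  12. ] bot 272 [530.7  60.6  12. ]
top edge [561.9 372.8  12. ] bot 263 [571.1  76.3  12. ]
red 305 [264.28852459 104.82295082] ((263.87353515625, 106.05587768554688), (12.885011672973633, 36.277442932128906), 32.47119140625) [528.9 315.9 100. ]
[527.4 197.9  44. ]
[527.9 139.1  44. ]
```

View pics/c2.png

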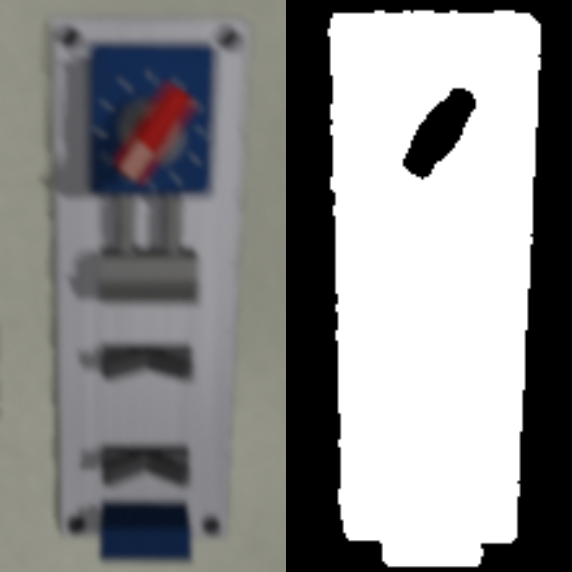

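The red bar and plate agree with the clamp's geometry: screw at about y=315, axis x≈527.5. I take a second view from straight above the cradle on the way.

Call:
move_arm:
  commands:
    - [[0.3,-3.9,-1.6],[0,0,0],1]
    - [[0.3,-3.9,-1.6],[0,0,0],1]
    - [[0.3,-3.9,-1.6],[0,0,0],1]
    - [[0.3,-3.9,-1.6],[0,0,0],1]
    - [[0,0,0],[0,0,0],1]
    - [[0,0,0],[0,0,0],1]

```text
t: 1.75
eef_pos: [527.1, 86.1, 268.2]
tcp_rot: [-3.141, -0.0, 1.576]
ft_force: [0.4, 1.0, -0.1]
opening: 1.0
grip_force: 0.0
```

Run:
```python
from h import *
s=state();print(s['t'],s['eef_pos'],s['tcp_rot'])
c=camera_info("wrist");im=read_camera("wrist");cv2.imwrite("pics/w2.png",im)
np.savez("w2.npz",K=c["K"],cam_to_world=c["cam_to_world"]);print(np.round(c["cam_to_world"],3).tolist())
Ti=np.linalg.inv(c["cam_to_world"])
for P in((527,165,40),(527,105,48)):
  q=Ti@[*P,1];u=c["K"]@q[:3];print(u[:2]/u[2])
cv2.imwrite("pics/c3.png",cv2.resize(im[0:230,150:380],None,fx=2.6,fy=2.6,interpolation=2))
```

```text
1.75 [527.11392113  86.10947945 268.18220795] [-3.14087444e+00 -1.24634945e-04  1.57587009e+00]
[[1.0, 0.005, 0.0, 528.27], [0.005, -0.958, -0.286, 167.377], [-0.001, 0.286, -0.958, 419.89], [0.0, 0.0, 0.0, 1.0]]
[252.91167368 101.24309716]
[252.64122599 157.32368173]
```

View pics/c3.png

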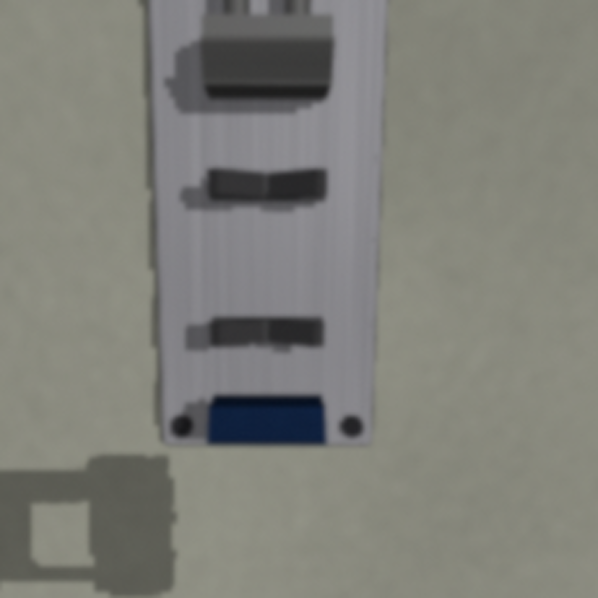

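The view from above shows the V supports at crop (267,186) and (267,333) and the stop's inner edge at crop y 398.

Run:
```python
from h import *
c=dict(np.load("w2.npz"))
f=lambda x,y,z:onz(c,(150+x/2.6-.3,y/2.6-.3),z).round(1)
print("V1 ends",f(208,187,48),f(327,184,48),"valley",f(267,188,29))
print("V2 ends",f(210,332,48),f(323,332,48),"valley",f(266,334,29))
print("V1 top edges y",f(267,172,37),f(267,200,37),"V2",f(267,319,37),f(267,347,37))
print("stop outer top",f(208,443,59),f(325,443,59),"inner bevel edge",f(266,405,59),f(266,398,48))
print("jaw inner",f(267,98,48))
print("plate",f(150,10,12),f(386,10,12),f(163,442,12),f(371,442,12),"bolts",f(182,426,13),f(351,426,13))
# column from the two fixed views: ray intersection of end blobs
ct,cs=camera_info("top"),camera_info("scene")
for a,b in(((290.6,206.4),(204.8,226.5)),((329,205.2),(170.4,242.6))):
  o1,d1=ray(ct,a);o2,d2=ray(cs,b);k=np.linalg.lstsq(np.c_[d1,-d2],o2-o1,rcond=None)[0];print("col end",((o1+d1*k[0]+o2+d2*k[1])/2).round(1))
```

```text
V1 ends [502.8 194.5  48. ] [550.3 195.8  48. ] valley [526.3 195.6  29. ]
V2 ends [502.7 137.6  48. ] [550.  137.9  48. ] valley [526.1 135.4  29. ]
V1 top edges y [526.3 201.1  37. ] [526.3 190.4  37. ] V2 [526.5 142.3  37. ] [526.6 130.5  37. ]
stop outer top [502.   92.7  59. ] [551.2  92.9  59. ] inner bevel edge [526.3 108.9  59. ] [526.3 110.1  48. ]
jaw inner [526.2 227.   48. ]
plate [477.2 265.9  12. ] [575.3 266.4  12. ] [477.2  83.3  12. ] [576.1  83.8  12. ] bolts [486.5  91.2  13. ] [566.2  91.7  13. ]
col end [ 553.  -175.8   16.1]
col end [ 551.6 -275.1   19.9]
```

Call:
move_arm:
  commands:
    - [[0.3,-4,-0.5],[0,0,0],1]
    - [[0.3,-4,-0.5],[0,0,0],1]
    - [[0.3,-4,-0.5],[0,0,0],1]
    - [[0.3,-4,-0.5],[0,0,0],1]
    - [[0.3,-4,-0.5],[0,0,0],1]
    - [[0.3,-4,-0.5],[0,0,0],1]
    - [[0.3,-4,-0.5],[0,0,0],1]
    - [[0.3,-4,-0.5],[0,0,0],1]
    - [[0,0,0],[0,0,0],1]
    - [[0,0,0],[0,0,0],1]

```text
t: 2.8
eef_pos: [551.6, -232.8, 228.5]
tcp_rot: [3.141, -0.0, 1.578]
ft_force: [-0.9, 0.1, 0.5]
opening: 0.998
grip_force: 0.0
```

Run:
```python
from h import *
s=state();print(s['t'],s['eef_pos'],s['tcp_rot'])
c=camera_info("wrist");im=read_camera("wrist");cv2.imwrite("pics/w3.png",im)
np.savez("w3.npz",K=c["K"],cam_to_world=c["cam_to_world"])
for a,p,bb,_ in blobs(mask(im,*BLUE),40): print(a,p.round(1),bb,onz(c,p,18).round(1))
```

```text
2.8 [ 551.55249419 -232.84244945  228.45512369] [ 3.14146393e+00 -2.19839343e-04  1.57774013e+00]
373 [254.8 121.4] [245 112  21  20] [ 553.7 -174.2   18. ]
284 [252.7 211.4] [244 202  19  19] [ 552.1 -274.3   18. ]
```

View pics/w3.png

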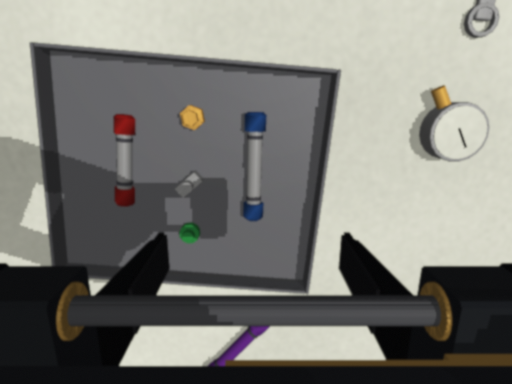

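The tray view shows blue ends at (255,121) and (253,211). Their centre is about (552.6,-225), 100 mm apart between fitting centres, as it must be. Nut, tee and plug lie to the left, around u=190, so I half-close the fingers before descending.

Call:
move_arm:
  commands:
    - [[0.1,0.8,-3],[0,0,-1.3],0.45]
    - [[0,0,-4],[0,0,0],0.45]
    - [[0,0,-4],[0,0,0],0.45]
    - [[0,0,-3],[0,0,0],0.45]
    - [[0,0,-2.3],[0,0,0],0.45]
    - [[0,0,-1.5],[0,0,0],0.45]
    - [[0,0,-1],[0,0,0],0.45]
    - [[0,0,0],[0,0,0],0.45]
    - [[0,0,0],[0,0,0],0.45]

```text
t: 3.75
eef_pos: [552.6, -225.2, 41.3]
tcp_rot: [3.14, 0.001, 1.555]
ft_force: [0.0, -0.7, 0.1]
opening: 0.449
grip_force: 0.0
```

Call:
move_arm:
  commands:
    - [[0,0,-0.8],[0,0,0],0.45]
    - [[0,0,-0.8],[0,0,0],0.45]
    - [[0,0,0],[0,0,0],0.1]
    - [[0,0,0],[0,0,0],0]
    - [[0,0,0],[0,0,0],0]
    - [[0,0,0],[0,0,0],0]
    - [[0,0,0],[0,0,0],0]
    - [[0,0,0],[0,0,0],0]
    - [[0,0,0],[0,0,0],0]

```text
t: 4.65
eef_pos: [552.2, -225.4, 24.6]
tcp_rot: [3.141, 0.0, 1.555]
ft_force: [-0.1, -1.3, 1.8]
opening: 0.162
grip_force: 30.0
```

The opening of 0.162 is about 15.4 mm, which matches the tube. I lift it.

Call:
move_arm:
  commands:
    - [[0,0,0.5],[0,0,0],0]
    - [[0,0,1.5],[0,0,0],0]
    - [[0,0,2.5],[0,0,0],0]
    - [[0,0,3],[0,0,0],0]
    - [[0,0,3],[0,0,0],0]
    - [[0,0,2.5],[0,0,0],0]
    - [[0,0,0],[0,0,0],0]
    - [[0,0,0],[0,0,0],0]

```text
t: 5.45
eef_pos: [552.0, -225.2, 155.1]
tcp_rot: [3.141, 0.0, 1.555]
ft_force: [-0.1, 0.6, -2.6]
opening: 0.16
grip_force: 30.0
```

Call:
move_arm:
  commands:
    - [[-0.2,2,0],[0,0,0.1],0]
    - [[-0.3,4,0],[0,0,0.1],0]
    - [[-0.3,4,0],[0,0,0.1],0]
    - [[-0.3,4,0],[0,0,0.1],0]
    - [[-0.3,4,0],[0,0,0.1],0]
    - [[-0.3,4,0],[0,0,0.1],0]
    - [[-0.3,4,0],[0,0,0.1],0]
    - [[-0.3,4,0],[0,0,0.1],0]
    - [[-0.3,4,0],[0,0,0.1],0]
    - [[0,2,0],[0,0,0],0]

```text
t: 6.45
eef_pos: [524.2, 137.9, 153.3]
tcp_rot: [-3.139, 0.0, 1.573]
ft_force: [-1.6, -0.9, -2.9]
opening: 0.161
grip_force: 30.0
```

Run:
```python
from h import *
s=state();print(s['t'],s['eef_pos'],s['tcp_rot'],s['opening'],s['grip_force'])
c=camera_info("wrist");im=read_camera("wrist");cv2.imwrite("pics/w4.png",im)
z=s['eef_pos'][2]-10.5
for a,p,bb,_ in blobs(mask(im,*BLUE),40): print(a,p.round(1),bb,onz(c,p,z).round(1))
```

```text
6.45 [524.21178709 137.91625691 153.32635539] [-3.13903253e+00  4.29103455e-06  1.57299745e+00] 0.16085192813189866 29.999608397483826
1867 [254.2 164.9] [232 142  45  46] [525.7 188.3 142.8]
71 [279.7 234.1] [270 227  15  21] [539.1 151.8 142.8]
858 [254.8 343.6] [236 327  37  32] [526.4  83.4 142.8]
```

View pics/w4.png

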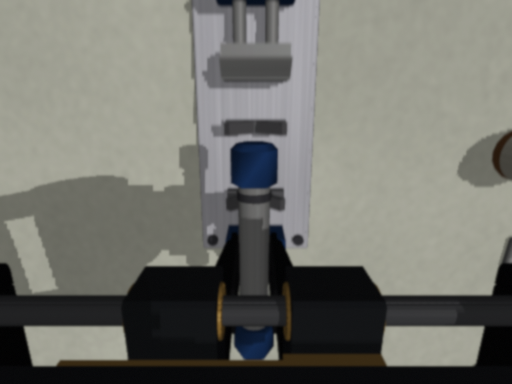

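The column hangs straight and centred in the gripper: its near fitting centre is at y≈188, so its middle is at y≈138. I move over the cradle and come down partway.

Call:
move_arm:
  commands:
    - [[0.2,1.6,-1],[0,0,0],0]
    - [[0,1.6,-2],[0,0,0],0]
    - [[0,0,-2],[0,0,0],0]
    - [[0,0,-1],[0,0,0],0]
    - [[0,0,0],[0,0,0],0]
    - [[0,0,0],[0,0,0],0]
    - [[0,0,0],[0,0,0],0]

```text
t: 7.2
eef_pos: [528.5, 166.4, 95.1]
tcp_rot: [3.14, -0.0, 1.57]
ft_force: [-0.5, 0.6, -1.1]
opening: 0.158
grip_force: 30.0
```

Run:
```python
from h import *
s=state();print(s['t'],s['eef_pos'],s['tcp_rot'])
c=camera_info("wrist");im=read_camera("wrist");cv2.imwrite("pics/w5.png",im)
z=s['eef_pos'][2]-10.5
for a,p,bb,_ in blobs(mask(im,*BLUE),40): print(a,p.round(1),bb,onz(c,p,z).round(1))
Ti=np.linalg.inv(c["cam_to_world"])
cv2.imwrite("pics/w5c.png",cv2.resize(im[60:300,150:380],None,fx=2.5,fy=2.5,interpolation=2))
```

```text
7.2 [528.4741669  166.42109305  95.08673251] [ 3.14049062e+00 -1.63499837e-04  1.57014789e+00]
2348 [246.2  10.6] [190   0 113  23] [526.7 284.3  84.6]
1904 [254.  165.2] [231 142  46  46] [530.1 216.6  84.6]
922 [254.6 343.1] [231 327  46  32] [530.4 112.3  84.6]
```

View pics/w5c.png

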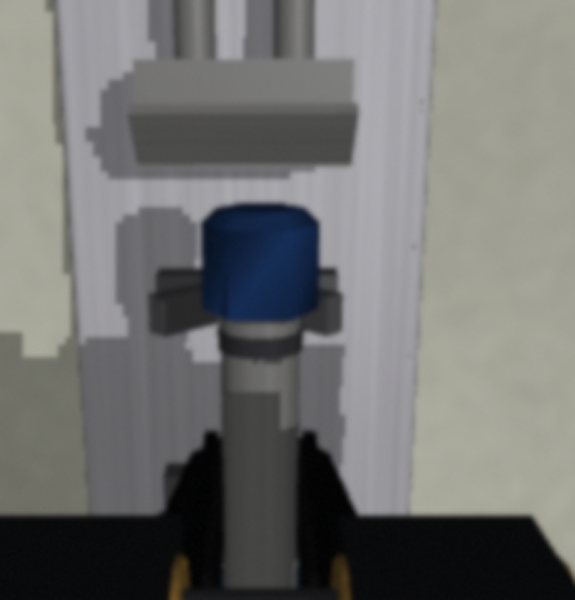

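The column stands about 3.5 mm to +x of the V centres (crop u 260 against 246) and just clear of the jaw. I correct x by -3.5 mm and y by +2 mm, then descend.

Call:
move_arm:
  commands:
    - [[-0.35,0.2,0],[0,0,0],0]
    - [[0,0,-1],[0,0,0],0]
    - [[0,0,-1],[0,0,0],0]
    - [[0,0,-0.8],[0,0,0],0]
    - [[0,0,-0.5],[0,0,0],0]
    - [[0,0,-0.4],[0,0,0],0]
    - [[0,0,0],[0,0,0],0]
    - [[0,0,0],[0,0,0],0]

```text
t: 8.05
eef_pos: [524.7, 168.6, 57.5]
tcp_rot: [3.141, -0.0, 1.571]
ft_force: [-0.5, -0.3, -1.0]
opening: 0.159
grip_force: 30.0
```

Call:
move_arm:
  commands:
    - [[0,0,-0.3],[0,0,0],0]
    - [[0,0,-0.3],[0,0,0],0]
    - [[0,0,0],[0,0,0],0]
    - [[0,0,0],[0,0,0],0]
    - [[0,0,0],[0,0,0],0]

```text
t: 8.55
eef_pos: [524.6, 168.7, 51.5]
tcp_rot: [3.141, -0.0, 1.571]
ft_force: [0.3, 0.1, -1.2]
opening: 0.166
grip_force: 30.0
```

Call:
move_arm:
  commands:
    - [[0,0,-0.1],[0,0,0],0]
    - [[0,0,0],[0,0,0],0]
    - [[0,0,0],[0,0,0],0.25]
    - [[0,0,0],[0,0,0],0.35]
    - [[0,0,0],[0,0,0],0.35]
    - [[0,0,1],[0,0,0],0.35]
    - [[0,0,3],[0,0,0],0.35]
    - [[0,0,4],[0,0,0],0.35]
    - [[0,0,4],[0,0,0],0.4]
    - [[0,0,0],[0,0,0],0.4]

```text
t: 9.55
eef_pos: [526.3, 169.1, 175.8]
tcp_rot: [3.133, -0.002, 1.571]
ft_force: [0.1, -0.2, -0.1]
opening: 0.394
grip_force: 0.0
```

Call:
move_arm:
  commands:
    - [[0,-2,2],[0,0,0],0.4]
    - [[0,-3,3],[0,0,0],0.4]
    - [[0,-3,3],[0,0,0],0.4]
    - [[0,0,2],[0,0,0],0.4]
    - [[0,0,0],[0,0,0],0.4]
    - [[0,0,0],[0,0,0],0.4]

```text
t: 10.15
eef_pos: [524.3, 88.7, 270.1]
tcp_rot: [-3.142, -0.0, 1.571]
ft_force: [0.2, -0.0, -0.6]
opening: 0.397
grip_force: 0.0
```

Run:
```python
from h import *
s=state();print(s['t'],s['eef_pos'],s['tcp_rot'])
c=camera_info("wrist");im=read_camera("wrist");cv2.imwrite("pics/w6.png",im);np.savez("w6.npz",K=c["K"],cam_to_world=c["cam_to_world"])
for a,p,bb,_ in blobs(mask(im,*BLUE),40): print(a,p.round(1),bb,onz(c,p,43).round(1))
for a,p,bb,mm in blobs(mask(im,(0,100,90),(8,255,255)),30):print("red",a,p,onz(c,p,100).round(1))
cv2.imwrite("pics/w6c.png",cv2.resize(im[0:300,130:390],None,fx=2,fy=2,interpolation=2))
```

```text
10.15 [524.26060724  88.68110083 270.08748657] [-3.14153811e+00 -4.23703677e-05  1.57062463e+00]
374 [254.6  48.2] [245  38  20  21] [526.6 220.4  43. ]
299 [254.8 146.1] [246 137  18  19] [526.9 119.1  43. ]
661 [254.4 163.9] [233 155  44  17] [526.4  98.9  43. ]
```

View pics/w6c.png

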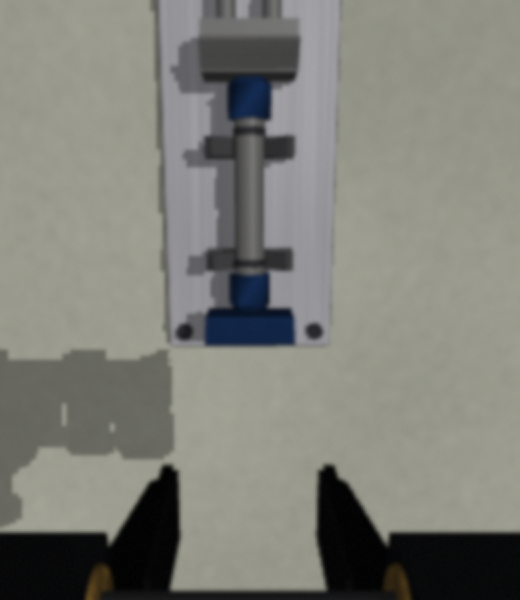

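The column lies in both Vs between stop and jaw: its axis is at camera x≈526.7, parallel to the clamp, and its ends are at crop y 80 and 308. Next I measure the wing from above.

Call:
move_arm:
  commands:
    - [[0,3,0],[0,0,0],0.45]
    - [[0,4,0],[0,0,0],0.45]
    - [[0,4,0],[0,0,0],0.45]
    - [[0,3.6,0],[0,0,0],0.45]
    - [[0,0,0],[0,0,0],0.45]
    - [[0,0,0],[0,0,0],0.45]
    - [[0,0,0],[0,0,0],0.45]

```text
t: 10.9
eef_pos: [524.3, 234.2, 269.6]
tcp_rot: [-3.14, 0.001, 1.571]
ft_force: [-0.0, -0.5, 0.5]
opening: 0.452
grip_force: 0.0
```

```bash
cat > wing.py <<'E'
from h import *
s=state();print(s['t'],s['eef_pos'],s['tcp_rot'])
c=camera_info("wrist");im=read_camera("wrist");cv2.imwrite(f"pics/w_{s['t']:.2f}.png",im)
for a,p,bb,mm in blobs(mask(im,(0,70,60),(10,255,255))|mask(im,(170,70,60),(180,255,255)),60):
  k=cv2.convexHull(np.argwhere(mm)[:,::-1].astype(np.int32));r=cv2.minAreaRect(k);P=np.array([onz(c,q,107) for q in cv2.boxPoints(r)])
  e=[P[1]-P[0],P[2]-P[1]];L=max(e,key=np.linalg.norm);print("red",a,p.round(1),"ctr",onz(c,r[0],107).round(1),[round(float(np.linalg.norm(x)),1) for x in e],"ang",np.degrees(np.arctan2(L[1],L[0])).round(1))
  br=cv2.inRange(cv2.cvtColor(im,cv2.COLOR_BGR2HSV),(0,30,150),(15,140,255));x,y,w,h=bb;br[:y]=0;br[y+h:]=0;br[:,:x]=0;br[:,x+w:]=0
  for q in blobs(br,8):print("mark?",q[0],q[1],onz(c,q[1],107).round(1))
for a,p,bb,mm in blobs(mask(im,*BLUE),400):
  r=cv2.minAreaRect(np.argwhere(mm)[:,::-1].astype(np.float32));print("blue",a,np.round(r[0],1),np.round(r[1],1),onz(c,r[0],52).round(1))
E
python3 wing.py
```

```text
10.9 [524.32974713 234.17582236 269.60214103] [-3.14025977e+00  6.40904339e-04  1.57080085e+00]
red 680 [255.1  95.9] ctr [526.2 317.1 107. ] [41.2, 14.5] ang 57.6
mark? 59 [247.         108.72881356] [519.4 306.8 107. ]
blue 2526 [254.  92.] [68. 56.] [525.7 322.3  52. ]
blue 930 [254.5 271. ] [32. 37.] [526.4 112.9  52. ]
```

The bar measures 41 x 14.5 mm, with its centre at (526,317) and its mark end at 237.6°, so the opening is about 2.58 rad. I turn +147.6° and move over it.

Call:
move_arm:
  commands:
    - [[0,0.8,0],[0,0,8.2],0.45]
    - [[0,0.8,0],[0,0,8.2],0.45]
    - [[0,0.8,0],[0,0,8.2],0.45]
    - [[0,0.8,0],[0,0,8.2],0.45]
    - [[0,0.8,0],[0,0,8.2],0.45]
    - [[0,0.8,0],[0,0,8.2],0.45]
    - [[0,0.8,0],[0,0,8.2],0.45]
    - [[0,0.8,0],[0,0,8.2],0.45]
    - [[0,0.9,0],[0,0,8.2],0.45]
    - [[0,0.9,0],[0,0,8.2],0.45]

```text
t: 11.95
eef_pos: [524.9, 315.9, 270.4]
tcp_rot: [-3.142, -0.0, 3.006]
ft_force: [0.4, -0.8, -0.5]
opening: 0.451
grip_force: 0.0
```

Call:
move_arm:
  commands:
    - [[0,0,-2],[0,0,8.2],0.45]
    - [[0,0,-2],[0,0,8.2],0.45]
    - [[0,0,-2],[0,0,8.2],0.45]
    - [[0,0,-2],[0,0,8.2],0.45]
    - [[0,0,-1],[0,0,8.2],0.45]
    - [[0,0,-1],[0,0,8.2],0.45]
    - [[0,0,-1],[0,0,8.2],0.45]
    - [[0,0,-1],[0,0,8.2],0.45]
    - [[0,0,0],[0,0,0],0.45]
    - [[0,0,0],[0,0,0],0.45]

```text
t: 12.95
eef_pos: [524.9, 316.0, 150.6]
tcp_rot: [3.141, -0.0, -2.142]
ft_force: [-0.2, 0.1, 0.9]
opening: 0.452
grip_force: 0.0
```

```bash
python3 wing.py; python3 -c "
from h import *;print(state()['joints'])"
```

```text
12.95 [524.87341015 315.98597834 150.60798821] [ 3.14141577e+00 -1.80494822e-04 -2.14161344e+00]
red 1442 [254.4 227.5] ctr [523.  312.3 107. ] [48.8, 13.5] ang -124.3
mark? 22 [254.63636364 262.63636364] [536.5 333.2 107. ]
blue 780 [183.7  98. ] [29.7 27.7] [524.1 220.4  52. ]
blue 4249 [256.3 207.9] [89.4 76.1] [524.9 318.   52. ]
[ 4.34363086e-01  5.63671583e-01  1.67623272e+00  1.07974207e-04
  9.01238326e-01 -2.13699695e+00]
```

The bar is centred between the fingers (u 254 against 253.7). I descend to 93 mm and close.

Call:
move_arm:
  commands:
    - [[0,0,-2],[0,0,0],0.45]
    - [[0,0,-2],[0,0,0],0.45]
    - [[0,0,-1],[0,0,0],0.45]
    - [[0,0,-0.8],[0,0,0],0.45]
    - [[0,0,0],[0,0,0],0.45]
    - [[0,0,0],[0,0,0],0]
    - [[0,0,0],[0,0,0],0]
    - [[0,0,0],[0,0,0],0]
    - [[0,0,0],[0,0,0],0]
    - [[0,0,0],[0,0,0],0]

```text
t: 14.0
eef_pos: [524.8, 316.7, 92.8]
tcp_rot: [-3.141, 0.001, -2.136]
ft_force: [0.1, 0.2, 2.6]
opening: 0.146
grip_force: 30.0
```

Opening 0.146 is 13.9 mm, so the bar is gripped. I turn it clockwise.

Call:
move_arm:
  commands:
    - [[0,0,0],[0,0,-4],0]
    - [[0,0,0],[0,0,-7],0]
    - [[0,0,0],[0,0,-7],0]
    - [[0,0,0],[0,0,-7],0]
    - [[0,0,0],[0,0,-7],0]
    - [[0,0,0],[0,0,-7],0]
    - [[0,0,0],[0,0,-7],0]
    - [[0,0,0],[0,0,-7],0]
    - [[0,0,0],[0,0,-7],0]
    - [[0,0,0],[0,0,-4],0]

```text
t: 15.0
eef_pos: [524.8, 316.6, 92.8]
tcp_rot: [3.141, 0.001, 3.025]
ft_force: [-0.0, -1.9, 3.1]
opening: 0.146
grip_force: 30.0
```

```bash
python3 -c "
from h import *;s=state();print(s['t'],s['tcp_rot'],s['eef_pos'],s['ft_force'],s['moment'],s['joints'],s['opening'])"
```

```text
15.0 [3.14141875e+00 6.22888327e-04 3.02530097e+00] [524.81819589 316.59524969  92.78107292] [-0.04395742 -1.90401168  3.05497592] [-0.23368964 -0.06855359  0.11662268] [ 4.35150980e-01  6.39070131e-01  1.72001729e+00 -2.52927930e-04
  7.81883580e-01 -1.01917430e+00] 0.14629504937186016
```

Call:
move_arm:
  commands:
    - [[0,0,0],[0,0,-5],0]
    - [[0,0,0],[0,0,-8],0]
    - [[0,0,0],[0,0,-8],0]
    - [[0,0,0],[0,0,-8],0]
    - [[0,0,0],[0,0,-8],0]
    - [[0,0,0],[0,0,-8],0]
    - [[0,0,0],[0,0,-8],0]
    - [[0,0,0],[0,0,-8],0]
    - [[0,0,0],[0,0,-8],0]
    - [[0,0,0],[0,0,-5],0]

```text
t: 16.0
eef_pos: [524.7, 316.5, 92.8]
tcp_rot: [3.141, 0.0, 1.733]
ft_force: [0.6, -1.8, 2.8]
opening: 0.147
grip_force: 30.0
```

```bash
cat > st.py <<'E'
from h import *
s=state();print(s['t'],s['tcp_rot'],s['eef_pos'],s['ft_force'],s['moment'],s['tau'][5],s['opening'])
E
python3 st.py
```

```text
16.0 [3.14116856e+00 3.08670649e-04 1.73306821e+00] [524.73379409 316.45227722  92.80765398] [ 0.59050284 -1.82033019  2.84522393] [-0.45493253  0.00984953  0.12987583] -0.6883221678435802 0.14676359939540293
```

Call:
move_arm:
  commands:
    - [[0,0,0],[0,0,-2],0]
    - [[0,0,0],[0,0,-2],0]
    - [[0,0,0],[0,0,-2],0]
    - [[0,0,0],[0,0,-2],0]
    - [[0,0,0],[0,0,0],0]

```text
t: 16.5
eef_pos: [524.7, 316.4, 92.8]
tcp_rot: [3.141, 0.0, 1.598]
ft_force: [-0.1, -2.8, 4.4]
opening: 0.144
grip_force: 29.9
```

```bash
python3 st.py
```

```text
16.5 [3.14121938e+00 2.07732459e-04 1.59808669e+00] [524.72632099 316.44191659  92.77137743] [-0.0796454  -2.77745174  4.44677655] [-0.62766154  0.0586053  -0.01650046] 0.43561904691159725 0.1441033324879061
```

Call:
move_arm:
  commands:
    - [[0,0,0],[0,0,-2],0]
    - [[0,0,0],[0,0,-2],0]
    - [[0,0,0],[0,0,0],0]

```text
t: 16.8
eef_pos: [524.7, 316.7, 92.8]
tcp_rot: [3.141, 0.0, 1.531]
ft_force: [0.0, -1.8, 5.6]
opening: 0.154
grip_force: 30.6
```

```bash
python3 st.py
```

```text
16.8 [3.14087243e+00 4.65703088e-05 1.53054662e+00] [524.69634754 316.74744778  92.79822941] [ 0.04183472 -1.753955    5.64577471] [-0.26439807  0.2546954   0.68447655] 1.2076589092612267 0.15369146152032898
```

The moment jumped to 0.68 N m, so it is on the stop. I hold, then back off about 92° (the overtravel included).

Call:
move_arm:
  commands:
    - [[0,0,0],[0,0,-1],0]
    - [[0,0,0],[0,0,0],0]
    - [[0,0,0],[0,0,0],0]
    - [[0,0,0],[0,0,0],0]

```text
t: 17.2
eef_pos: [524.7, 316.7, 92.8]
tcp_rot: [3.141, 0.0, 1.515]
ft_force: [-0.7, -1.1, 5.8]
opening: 0.156
grip_force: 31.3
```

```bash
python3 st.py
```

```text
17.2 [3.14086840e+00 8.90414796e-05 1.51452582e+00] [524.70009799 316.72748125  92.80912932] [-0.72759848 -1.07513115  5.83758371] [-0.21671619  0.2336542   0.87897127] 0.8787290006875992 0.1558718138990942
```

Call:
move_arm:
  commands:
    - [[0,0,0],[0,0,5],0]
    - [[0,0,0],[0,0,8],0]
    - [[0,0,0],[0,0,8],0]
    - [[0,0,0],[0,0,8],0]
    - [[0,0,0],[0,0,8],0]
    - [[0,0,0],[0,0,8],0]
    - [[0,0,0],[0,0,8],0]
    - [[0,0,0],[0,0,8],0]
    - [[0,0,0],[0,0,8],0]
    - [[0,0,0],[0,0,8],0]

```text
t: 18.2
eef_pos: [524.6, 316.6, 92.8]
tcp_rot: [3.141, -0.0, 2.862]
ft_force: [-1.5, -2.1, 5.5]
opening: 0.144
grip_force: 29.9
```

Call:
move_arm:
  commands:
    - [[0,0,0],[0,0,8],0]
    - [[0,0,0],[0,0,6],0]
    - [[0,0,0],[0,0,2],0]
    - [[0,0,0],[0,0,0],0]
    - [[0,0,0],[0,0,0],0]
    - [[0,0,0],[0,0,0],0]

```text
t: 18.8
eef_pos: [524.6, 316.6, 92.8]
tcp_rot: [3.141, 0.0, 3.136]
ft_force: [-1.1, -1.4, 5.7]
opening: 0.144
grip_force: 29.9
```

```bash
python3 st.py
python3 - <<'E'
from h import *
for n in("wrist","top","scene"):
  c=camera_info(n);im=read_camera(n)
  for a,p,bb,mm in blobs(mask(im,*BLUE),25):
    print(n,a,p.round(1),bb,onz(c,p,43).round(1))
  for a,p,bb,mm in blobs(mask(im,(0,90,70),(8,255,255)),25):
    r=cv2.minAreaRect(np.argwhere(mm)[:,::-1].astype(np.float32));print(n,"red",a,r,onz(c,p,107).round(1))
E
```

```text
18.8 [3.14145785e+00 1.52037536e-05 3.13591939e+00] [524.57527846 316.5988445   92.77534736] [-1.0848187  -1.40626601  5.66541238] [-0.33602505  0.27848648  0.02785222] 0.05676223780028522 0.14366651587046927
wrist 6864 [264.8 212.6] [205 177 114  90] [513.9 323.9  43. ]
wrist 1097 [ 96.6 230. ] [ 78 214  39  33] [525.2 215.6  43. ]
wrist red 1984 ((253.5, 256.0), (78.0, 29.0), 90.0) [513.1 316.7 107. ]
top 1239 [481.8  80.4] [462  59  39  44] [ 874.1 -714.7   43. ]
top 1422 [419.5  83.2] [401  61  39  45] [ 872.9 -544.6   43. ]
top 166 [180.7 219.7] [172 210  15  20] [525.3 104.3  43. ]
top 60 [135.8 221.6] [132 218   9   8] [524.8 216.8  43. ]
top 83 [ 93.7 233.2] [ 80 231  27   6] [499.8 321.3  43. ]
top red 59 ((295.6999816894531, 260.3999938964844), (8.538147926330566, 7.273237705230713), 18.43494987487793) [ 413.7 -170.2  107. ]
top red 55 ((327.5, 262.0), (8.0, 7.0), 90.0) [ 406.8 -242.3  107. ]
scene 32 [510.   81.3] [508  74   4  13] [ 644.9 1292.    43. ]
scene 349 [329.8 152.2] [315 142  29  22] [542.9 302.4  43. ]
scene 29 [306.6 159.5] [303 157   7   6] [526.4 217.8  43. ]
scene 217 [277.8 176.4] [270 168  17  19] [536.4  90.7  43. ]
scene 356 [126.3 377.6] [105 367  39  17] [ 815.2 -519.5   43. ]
scene red 55 ((333.5, 137.0), (12.0, 5.0), 90.0) [557.1 291.8 107. ]
scene red 56 ((173.64999389648438, 201.45001220703125), (7.589465618133545, 7.905693054199219), 71.56504821777344) [ 521.6 -234.3  107. ]
scene red 65 ((146.20001220703125, 211.9000244140625), (8.049844741821289, 8.497057914733887), 63.43495178222656) [ 513.7 -303.7  107. ]
```

The wing is gripped and aligned at 3.136 rad, which is 1.565 off the seat. The moment is near 0, and the column's near fitting is at y≈217, so its middle is at ≈167 on the axis. I hand the job in.

```bash
python3 -c "
from h import *;print(env.job_done())"
```

```text
the job is handed in; nothing more can be done
None
```

The job is handed in but no verdict came back; at hand-in the column lay in both V supports, and the thumbscrew had been seated, backed off about 1.57 rad and was still gripped.

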